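Hang a temperature probe in the two guides of a stand over a dish

TASK

Slide the steel dish along the bench, without lifting it, until it stands centred below the two blue guides of the laboratory stand. Then lift the orange-headed temperature probe out of its rack and thread it from above through the upper and then the lower guide until its tip hangs about halfway down inside the dish, touching neither its bottom nor its wall. The clamp screws are still loose, so finish while still holding the probe there, upright and still, for a colleague to tighten them; leave the other things on the bench where they are.

Things in the scene. Friction and masses are not known exactly. Their poses are not given: they have to be found in the camera images.
- dish: Loose round steel dish, open at the top, 120 mm outer diameter, 45 mm high, straight wall 3 mm thick, floor 4 mm thick, about 0.3 kg; too wide for most grippers. Origin at the centre of its underside, z up.
- stand: Laboratory stand, heavy, fixed. Origin: the bench point straight below both guide bores, where the dish is to be centred; z up, x from the bores towards the post. Two level 10 mm arms on the post carry two blue guide blocks, 34 x 34 x 14 mm, each with an upright 13 mm through bore, one exactly above the other; black thumbscrews reach to x = -35 mm. Below the lower guide the bench is clear.
- stand_post (a point): Top of the stand's 12 mm steel post, 330 mm above the bench, 140 mm from the bores' axis (stand x). The post stands on a dark steel base plate: stand x from 120 to 270 mm, 110 mm wide, 16 mm high.
- guide_upper (a point): Centre of the bore's upper mouth (brass ring) on the upper guide block, 132 mm above the bench; the block is 14 mm thick, so its underside is at 118 mm. Axes as the stand's.
- guide_lower (a point): Centre of the bore's upper mouth (brass ring) on the lower guide block, 84 mm above the bench; its underside is at 70 mm. Axes as the stand's.
- probe: Loose temperature probe, 177 mm long, 0.11 kg: a steel sheath 10 mm thick, 132 mm long, its last 14 mm tapering to a 4.4 mm tip, below a round orange head 30 mm in diameter, 45 mm high. Origin at the tip, z along the probe towards the head. It starts upright in the rack's middle hole, the head's underside seated on the rack's top plate, tip 8 mm above the bench.
- probe_head (a point): Point on the probe's axis inside the orange head, 157 mm from the tip, 25 mm above the head's underside and 20 mm below its top: the place to grip it, 165 mm above the bench at the start.
- probe_rack: Blue-grey fixed probe rack, 120 mm (x) by 60 mm (y): top plate at 132 to 140 mm height on two end walls, with three 13.5 mm holes in a row along x, 36 mm apart. Origin on the bench below the middle hole. To leave it the probe's tip must rise above 140 mm. It may stand on the left or the right of the bench.
- tube_rack: White rack of capped blood tubes, 180 x 62 mm, 97 mm high, loose; leave it alone. Origin at the centre of its underside.
- reagent_bottle: Amber bottle, 64 mm in diameter, 135 mm high, loose; leave it alone. Origin at the centre of its underside.
- jar: White jar with a red lid, 72 mm in diameter, 85 mm high, loose; leave it alone. Origin at the centre of its underside.
- tip_box: Blue box of pipette tips with a pale lid, 122 x 87 mm, 51 mm high, loose; leave it alone. Origin at the centre of its underside.
- timer: White bench timer, 66 x 66 mm, 20 mm high, loose; leave it alone. Origin at the centre of its underside.
- tape_roll: Roll of green tape lying flat on the tip box's lid, 68 mm in diameter, 19 mm high, loose; leave it alone. Origin at the centre of its underside.
- spare_boss: Spare aluminium boss head, 34 x 43 mm, 28 mm high, lying loose on the stand's base plate behind the post; leave it alone. Origin at its underside.
Things that resemble listed ones, but are neither listed nor needed, are in the scene too. Leave any green or turquoise look-alike of the dish alone.

How it is judged:
On the way, in this order (a step that is already met when the one before it is completed fails the run):
1. the dish stands centred below the guides (horizontal distance between dish and stand below 0.02 m and linear speed of dish below 0.01 m/s), for 0.3 s.
2. the probe's tip has come through the upper guide (z of probe in the frame of guide_upper below -0.016 m and horizontal distance between probe and guide_upper below 0.006 m), for 0.05 s.
3. the probe's tip has come through the lower guide as well (z of probe in the frame of guide_lower below -0.016 m and horizontal distance between probe and guide_lower below 0.006 m), for 0.05 s.
At the end, for the whole second after the job is handed in: The dish stands flat on the bench within 20 mm of the guides' axis; the probe, gripped by the fingers (over 1 N), spans both guides from above, upright within 4 degrees and still, its tip 6 to 34 mm above the dish's inner floor and not touching the dish (all of step 1 and all of step 3 and angle between dish's own z axis and vertical below 0.05 rad and height (world z) of dish below 0.005 m and z of probe in the frame of dish between 0.01 and 0.038 m and horizontal distance between probe_head and guide_upper below 0.012 m and angle between the z axis of probe and the z axis of stand, either way round below 0.07 rad and contact force between the fingers and probe above 1 N and contact force between probe and dish below 0.1 N and linear speed of probe below 0.02 m/s); the arm keeps its last pose, push and grip.
It fails at once if the dish is lifted off the bench or tipped (height (world z) of dish above 0.015 m or angle between dish's own z axis and vertical above 0.25 rad).
It fails at once if another thing on the bench is shifted by more than 20 mm (distance of any of spare_boss, tube_rack, reagent_bottle, jar, tip_box, timer, tape_roll from where it was at the start of the episode above 0.02 m).
It also fails if it takes over 72 s, if anything falls off the work surface, if the arm or the gripper's body presses on something with over 40 N, if the wrist force passes 120 N, or if a joint passes its speed limit or range.

ROBOT

A 6-joint arm with a two-finger parallel gripper is mounted at the origin on the work surface. World frame = base frame: x ahead of the robot, y to its left, z up, the work surface at z = 0. Lengths are in m, angles in rad, forces in N, time in s.
With the tool pointing down it reaches from about 0.3 to 0.75 m from the base axis. Payload 8.5 kg.
Tool frame: the origin (TCP) lies midway between the tips of the shut fingers; the grasp point (between the pads) lies 19 mm behind it; z points along the fingers, y is the line along which they close (so a half turn about z gives the same grasp; the last joint's range is limited). The gripper opens to 85 mm and grips with 20 to 120 N. Pads are 22 mm wide; open, the fingers measure 114 mm over their backs; the gripper's body (76 mm by 85 mm) begins 54 mm behind the grasp point. The pads swing forward as they close: fully open they stand 13 mm farther back than shut.
Start: joints at [-1.428, 0.381, 1.297, -0, 1.464, -0.215], TCP at [0.193, -0.515, 0.231] pointing down, gripper open.
Joint ranges: [-3.11, 3.11], [-0.89, 2.33], [0.22, 2.48], [-1.42, 4.56], [0.17, 2.85], [-2.88, 2.88]. Speed limits (rad/s): [2.39, 2.39, 3.14, 3.14, 3.14, 3.14].

INTERFACE

Orientations are given as a unit quaternion [x, y, z, w].
In Python, from station import status, eyes, ticket gives the robot as it stands.
- The arm moves only by the tool step_arm, never from a script. Its argument "increments" is a list of rows, each a list of 7 numbers: the opening, from -1 (shut) to 1 (fully open), then the shift along the tool's x, y, z as a fraction of full scale, then the turn, a rotation vector about the tool's x, y, z as a fraction of full scale. A call has exactly 10 rows; each row is the pose to reach, as a shift and turn from the pose commanded when the call began, along the tool's axes at that moment, turning the shorter way round; what a row does not reach only later rows make up. Full scale, the value 1, is 100 mm for a shift and pi rad for a turn. A row lasts 1/8 s, in which the tool goes at most 62.5 mm and 10.7 degrees, less where a joint would pass 70% of its speed; a pose out of reach is approached as far as the arm can. A call with a number of a shift or a turn outside -1 to 1 is refused whole. A call with a gripper value outside its range is refused whole. The fingers move at their own pace and stop on an object; "squeeze" is the grip in N (left out, the last holds). Time passes only in rows, so rows that repeat a pose let the fingers close, or fill a call up. It gives the time, the measured TCP pose, the force, the opening and the grip force at its end, in the units of the state.
- status.read_state(): the state, without advancing time (a new reading comes with each control period).
- eyes.grab_frame(name): name is "side" or "top"; returns the picture (480x640x3 uint8, red, green, blue); there is no depth.
- eyes.camera_params(name): a dict with "camera_matrix" (3x3 intrinsics, pixels), "origin" and "attitude" of the camera in the world. Camera axes: x right, y up, looking along -z (the intrinsics and any distortion apply to the point x, -y, -z); pixel columns grow to the right and rows downward; lengths in m; the calibration is good to about 2 mm. A picture is of the moment at which its call begins. camera_params takes no time and is no camera call.
- ticket.close_job(): hands the job in; it is judged then, once.
The state is a dict: "time": time; "joint_pos": joint angles; "qd": joint speeds; "tau": joint torques, N m; "eef_pos": TCP position; "tcp_rot": TCP orientation; "force": force on the tool from outside, world axes, zero at the start; "ft_torque": the same for the moment, N m; "grip_width": finger opening in m; "finger_force": force on a finger pad.
Only numpy, scipy, OpenCV 4.12 (cv2) and the standard library are available. Lean on these libraries where they do the work, as an engineer would, in place of code of your own. Each camera call takes 0.05 s, during which the arm holds its last target. There are 200 camera calls.

## Working session

There is one attempt and no reset: what is moved stays moved. The work goes in short steps, Python scripts to look and compute and a tool call to move; the robot and the scene stay as the last step left them, time stands still between calls to the robot, and variables do not carry over. Pictures are saved under pics/ and viewed, at most 10 in all, crops included, and the job is handed in when it is done.

Besides the shell and the picture viewer there is one more tool, called after "Request:" as a command line: name --pt "numbers of a row" for each row, then --argument value for the rest. step_arm: Moves the arm, as the interface text tells. Its arguments: {"type":"object","properties":{"increments":{"type":"array","items":{"type":"array","items":{"type":"number"}}},"squeeze":{"type":"number"}},"required":["increments"]}

```bash
mkdir -p pics; ls; cat > h.py <<'E'
import numpy as np, cv2
from scipy.spatial.transform import Rotation as R
from station import status, eyes, ticket
E
python3 - <<'E'
from h import *
for n in("side","top"):
    f=eyes.grab_frame(n); cv2.imwrite(f"pics/{n}0.png",f[...,::-1]); print(n,eyes.camera_params(n))
s=status.read_state(); print(s)
E
```

```text
pics
side {'camera_matrix': array([[569.72720179,   0.        , 322.76335703],
       [  0.        , 569.72720179, 230.46193689],
       [  0.        ,   0.        ,   1.        ]]), 'origin': array([0.27604804, 0.87519716, 1.04436429]), 'attitude': array([-0.05655588,  0.39719077,  0.90492612, -0.14194941])}
top {'camera_matrix': array([[515.04332738,   0.        , 318.89224387],
       [  0.        , 515.04332738, 239.37647472],
       [  0.        ,   0.        ,   1.        ]]), 'origin': array([ 3.86839196e-01, -1.21242105e-03,  1.31087099e+00]), 'attitude': array([ 0.03287366, -0.0438268 , -0.70569333,  0.7063961 ])}
{'time': 0.1, 'joint_pos': array([-1.42828000e+00,  3.81135642e-01,  1.29815671e+00, -2.55013474e-05,
        1.46358993e+00, -2.15304507e-01]), 'qd': array([-0.00049337, -0.00187718, -0.00231919,  0.0003707 , -0.00062075,
       -0.00142636]), 'tau': array([ 4.82232717e-03, -4.49224126e+01, -2.31655723e+01, -9.78421849e-05,
        3.68826135e-03, -2.57494565e-05]), 'eef_pos': array([ 0.1925804 , -0.514907  ,  0.23077928]), 'tcp_rot': array([ 9.84037728e-01,  1.77958801e-01,  1.07939906e-05, -6.44846760e-04]), 'force': array([-0.20095401, -0.35304622,  0.43305677]), 'ft_torque': array([ 0.02689766, -0.04296419, -0.02075252]), 'finger_force': 0.0, 'grip_width': 0.08556235679631749}
```

View pics/top0.png

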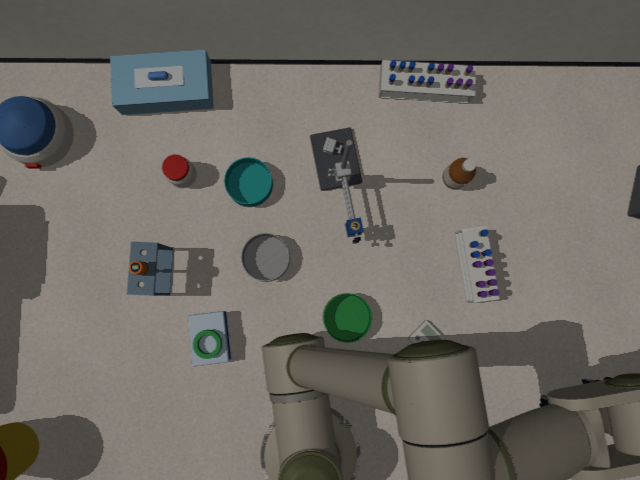

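View pics/side0.png

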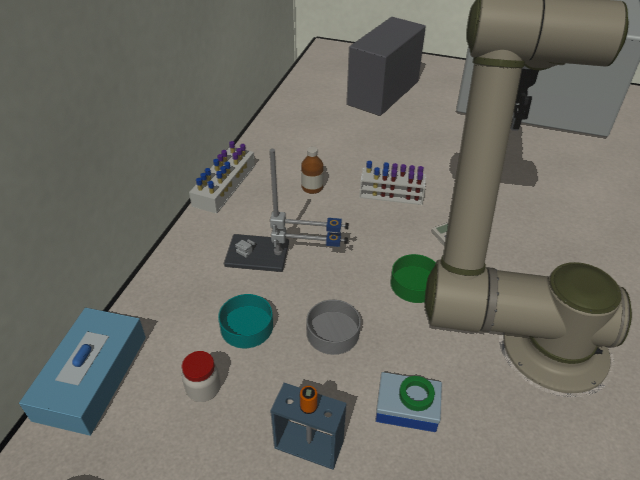

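The top view shows the steel dish at (266,257), between its teal (248,182) and green (348,317) look-alikes. The guides are at (354,226), with the thumbscrew at (356,240). The orange probe head is at (138,268) in the rack, and the green tape on the tip box is at (207,344). In the side view the dish is at (333,326), the guides at (334,225) and (334,240), and the head at (309,400).
Things that could be taken for the dish: grey (266,257), teal (248,182) and green (348,317). The steel one is the grey one. Only one probe and one pair of blue guides are visible. I'll check these in one crop.

```bash
cat >> h.py <<'E'
P={n:eyes.camera_params(n) for n in("side","top")}
def ray(n,u,v):
    p=P[n];d=np.linalg.inv(p["camera_matrix"])@[u,v,1.]
    d=R.from_quat(p["attitude"]).apply(d*[1,-1,-1]); return p["origin"],d/np.linalg.norm(d)
def onz(n,u,v,z):
    o,d=ray(n,u,v); return o+d*(z-o[2])/d[2]
def tri(a,b):
    o1,d1=ray("top",*a);o2,d2=ray("side",*b)
    t=np.linalg.lstsq(np.c_[d1,-d2],o2-o1,rcond=None)[0]
    p,q=o1+t[0]*d1,o2+t[1]*d2; return (p+q)/2,np.linalg.norm(p-q)
def px(n,X):
    p=P[n];c=R.from_quat(p["attitude"]).inv().apply(np.array(X)-p["origin"])*[1,-1,-1]
    q=p["camera_matrix"]@c; return q[:2]/q[2]
def blobs(f,lo,hi,box,amin=8):
    x0,y0,x1,y1=box; m=cv2.inRange(cv2.cvtColor(f,cv2.COLOR_RGB2HSV),lo,hi)[y0:y1,x0:x1]
    k,_,st,c=cv2.connectedComponentsWithStats(m)
    return [(np.round(c[i]+[x0,y0],1),st[i]+[x0,y0,0,0,0]) for i in range(1,k) if st[i,4]>=amin]
E
python3 - <<'E'
from h import *
t=cv2.imread("pics/top0.png")[...,::-1].copy();s=cv2.imread("pics/side0.png")[...,::-1].copy()
print("orange top",blobs(t,(5,150,80),(20,255,255),(120,250,160,290)))
print("orange side",blobs(s,(5,150,80),(20,255,255),(290,370,330,430)))
print("blue top",blobs(t,(100,120,50),(130,255,255),(335,210,375,250)))
print("blue side",blobs(s,(100,120,40),(130,255,255),(315,205,365,260)))
h=cv2.cvtColor(t,cv2.COLOR_RGB2HSV)
print("bench hsv",h[290,260],"dish",h[257,266],h[245,266],h[257,244])
c=lambda f,x,y,w,hh,k:cv2.resize(f[y:y+hh,x:x+w],None,fx=k,fy=k,interpolation=cv2.INTER_CUBIC)
A=np.hstack([c(t,232,224,70,70,4),c(t,325,195,70,70,4)])
B=np.hstack([c(s,300,205,70,70,4),c(s,298,295,70,70,4)])
cv2.imwrite("pics/c1.png",np.vstack([A,B])[...,::-1])
E
```

```text
orange top [(array([136.1, 267. ]), array([129, 261,  14,  13,  75]))]
orange side [(array([307.9, 401.2]), array([300, 386,  17,  27, 283]))]
blue top [(array([353.2, 227. ]), array([346, 218,  17,  19, 155]))]
blue side [(array([333.5, 225.6]), array([327, 218,  14,  14, 120])), (array([332.4, 241.2]), array([327, 233,  13,  13,  94])), (array([333.3, 236.9]), array([332, 236,   4,   3,   9]))]
bench hsv [ 16  28 139] dish [ 15   5 107] [  0   5 108] [ 0  4 57]
```

View pics/c1.png

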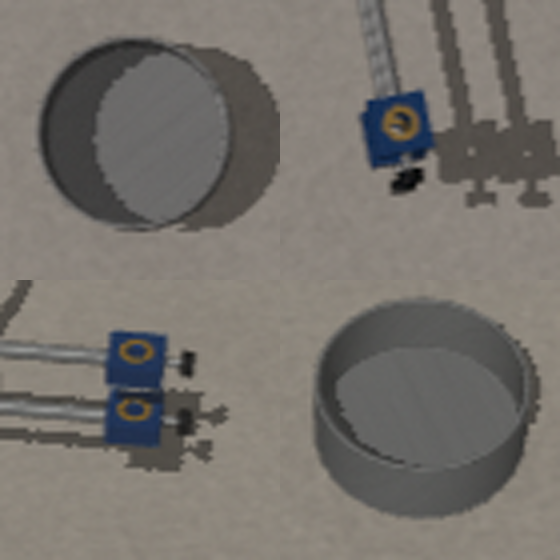

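The crop confirms the plain steel dish, with its rim centre at about top (265.7,257.2) and side (334.5,320.5). The brass rings are at top (355.5,225.8) for the upper one, and at side (334,222.8) upper and (333.5,237.3) lower.

```bash
python3 - <<'E'
from h import *
t=cv2.imread("pics/top0.png")[...,::-1].copy();s=cv2.imread("pics/side0.png")[...,::-1].copy()
print("brass top",blobs(t,(12,110,60),(30,255,255),(340,212,370,240),4))
print("brass side",blobs(s,(12,110,60),(30,255,255),(320,212,350,248),4))
a=(355.3,225.6)
print("upper tri",tri(a,(333.8,222.6)),"onz",onz("top",*a,.132),onz("side",333.8,222.6,.132),"lower side",onz("side",333.3,237.1,.084))
print("dish",tri((265.5,257),(334.3,320.3)),onz("top",265.5,257,.045),onz("side",334.3,320.3,.045))
# post top
print("post",tri((348,141),(273.5,151)))
for k in range(2): pass
c=lambda f,x,y,w,hh,k:cv2.resize(f[y:y+hh,x:x+w],None,fx=k,fy=k,interpolation=cv2.INTER_CUBIC)
cv2.imwrite("pics/c2.png",np.hstack([c(t,118,232,64,70,6),c(s,268,375,64,70,6)])[...,::-1])
E
```

```text
brass top [(array([354.6, 225.4]), array([351, 222,   8,   8,  31]))]
brass side [(array([333. , 222.1]), array([330, 220,   8,   6,  16])), (array([332.9, 237.5]), array([330, 235,   7,   5,  14]))]
upper tri (array([ 0.54775508, -0.1034551 ,  0.13364663]), np.float64(0.0009724635261731859)) onz [ 0.54749523 -0.10367159  0.132     ] [ 0.54874093 -0.10520855  0.132     ] lower side [ 0.54888516 -0.10534805  0.084     ]
dish (array([0.48073857, 0.11046386, 0.04487144]), np.float64(0.000420424251083189)) [0.4809374  0.11048571 0.045     ] [0.48050153 0.11054453 0.045     ]
post (array([ 0.68418566, -0.0738662 ,  0.3310125 ]), np.float64(0.006116921566780026))
```

View pics/c2.png

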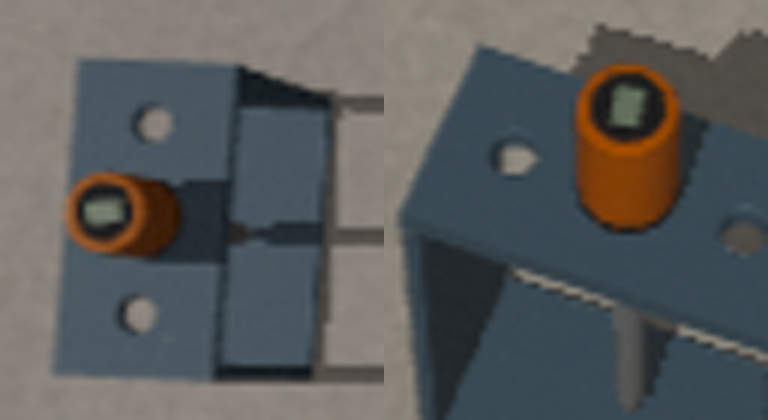

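```bash
cat >> h.py <<'E'
def rotm(xdir_deg,tilt_deg=0):  # tool x at this heading, z down; tilt about tool y
    a=np.radians(xdir_deg);x=np.array([np.cos(a),np.sin(a),0]);z=np.array([0,0,-1.])
    return R.from_matrix(np.c_[x,np.cross(z,x),z])*R.from_euler('y',tilt_deg,degrees=True)
def need(p,Rt=None):
    s=status.read_state();Rc=R.from_quat(s["tcp_rot"]);Rt=Rt or Rc
    print("t",round(s["time"],2),"pos",np.round(s["eef_pos"],4),"F",np.round(s["force"],1),"w",round(s["grip_width"],4),"j",np.round(s["joint_pos"],2))
    print("shift",np.round(Rc.inv().apply(np.array(p)-s["eef_pos"])/.1,3),"rot",np.round((Rc.inv()*Rt).as_rotvec()/np.pi,3))
E
python3 - <<'E'
from h import *
a,b=(135.3,266.9),(308.3,391.8)
print("head top",tri(a,b),onz("top",*a,.185),onz("side",*b,.185))
print("mid of holes",(onz("top",143.3,252.3,.14)+onz("top",140.6,284.1,.14))/2, onz("top",143.3,252.3,.14)-onz("top",140.6,284.1,.14))
for u,v in((190,313),(228,312),(229,362),(191,365)): print("box",onz("top",u,v,.051))
need([.451,.206,.231],rotm(107.35,-15)); print(rotm(107.35,-15).as_matrix()[:,2])
E
```

```text
head top (array([0.44886295, 0.37971714, 0.18777415]), np.float64(0.0008660700071024258)) [0.44858747 0.38057381 0.185     ] [0.44985852 0.37815403 0.185     ]
mid of holes [0.4482519  0.38075864 0.14      ] [ 0.07189609 -0.00340127  0.        ]
box [0.34478257 0.29039397 0.051     ]
box [0.34714313 0.19894932 0.051     ]
box [0.22863722 0.19428582 0.051     ]
box [0.22177528 0.28467412 0.051     ]
t 0.1 pos [ 0.1926 -0.5149  0.2308] F [-0.2 -0.4  0.4] w 0.0856 j [-1.43  0.38  1.3  -0.    1.46 -0.22]
shift [ 4.945 -5.847  0.006] rot [-0.063 -0.067 -0.479]
[ 0.0771819  -0.24704302 -0.96592583]
```

Request:
step_arm --pt "0.06 0.082 -0.097 0 0 0 -0.048" --pt "0.06 0.164 -0.194 0 0 0 -0.096" --pt "0.06 0.246 -0.291 0 0 0 -0.144" --pt "0.06 0.328 -0.388 0 0 0 -0.192" --pt "0.06 0.41 -0.485 0 0 0 -0.24" --pt "0.06 0.492 -0.582 0 0 0 -0.288" --pt "0.06 0.574 -0.679 0 0 0 -0.336" --pt "0.06 0.656 -0.776 0 0 0 -0.384" --pt "0.06 0.738 -0.873 0 0 0 -0.432" --pt "0.06 0.82 -0.97 0 0 0 -0.483"

```text
time: 1.35
eef_pos: [0.2355, -0.395, 0.231]
tcp_rot: [0.59, 0.808, 0.0, -0.0]
force: [0.0, 0.2, 0.4]
grip_width: 0.0451
finger_force: 0.0
```

Request:
step_arm --pt "0.06 0.1 0.077 0 0 0 0" --pt "0.06 0.2 0.154 0 0 0 0" --pt "0.06 0.3 0.231 0 0 0 0" --pt "0.06 0.4 0.308 0 0 0 0" --pt "0.06 0.5 0.385 0 0 0 0" --pt "0.06 0.6 0.462 0 0 0 0" --pt "0.06 0.7 0.539 0 0 0 0" --pt "0.06 0.8 0.616 0 0 0 0" --pt "0.06 0.9 0.693 0 0 0 0" --pt "0.06 1 0.77 0 0 0 0"

```text
time: 2.6
eef_pos: [0.2792, -0.2763, 0.2313]
tcp_rot: [0.592, 0.806, 0.0, 0.0]
force: [-0.2, -0.5, 0.0]
grip_width: 0.0456
finger_force: 0.0
```

Request:
step_arm --pt "0.06 0.1 0.077 0 0 0 0" --pt "0.06 0.2 0.154 0 0 0 0" --pt "0.06 0.3 0.231 0 0 0 0" --pt "0.06 0.4 0.308 0 0 0 0" --pt "0.06 0.5 0.385 0 0 0 0" --pt "0.06 0.6 0.462 0 0 0 0" --pt "0.06 0.7 0.539 0 0 0 0" --pt "0.06 0.8 0.616 0 0 0 0" --pt "0.06 0.9 0.693 0 0 0 0" --pt "0.06 1 0.77 0 0 0 0"

```text
time: 3.85
eef_pos: [0.3227, -0.1578, 0.2313]
tcp_rot: [0.592, 0.806, 0.0, -0.0]
force: [-0.5, -0.9, 0.3]
grip_width: 0.0455
finger_force: 0.0
```

Request:
step_arm --pt "0.06 0.1 0.077 0 0 0 0" --pt "0.06 0.2 0.154 0 0 0 0" --pt "0.06 0.3 0.231 0 0 0 0" --pt "0.06 0.4 0.308 0 0 0 0" --pt "0.06 0.5 0.385 0 0 0 0" --pt "0.06 0.6 0.462 0 0 0 0" --pt "0.06 0.7 0.539 0 0 0 0" --pt "0.06 0.8 0.616 0 0 0 0" --pt "0.06 0.9 0.693 0 0 0 0" --pt "0.06 1 0.77 0 0 0 0"

```text
time: 5.1
eef_pos: [0.3662, -0.0394, 0.2313]
tcp_rot: [0.592, 0.806, -0.0, 0.0]
force: [0.3, -0.1, 0.4]
grip_width: 0.0452
finger_force: 0.0
```

Request:
step_arm --pt "0.06 0.1 0.077 0 0 0 0" --pt "0.06 0.2 0.154 0 0 0 0" --pt "0.06 0.3 0.231 0 0 0 0" --pt "0.06 0.4 0.308 0 0 0 0" --pt "0.06 0.5 0.385 0 0 0 0" --pt "0.06 0.6 0.462 0 0 0 0" --pt "0.06 0.7 0.539 0 0 0 0" --pt "0.06 0.8 0.616 0 0 0 0" --pt "0.06 0.9 0.693 0 0 0 0" --pt "0.06 1 0.77 0 0 0 0"

```text
time: 6.35
eef_pos: [0.4097, 0.0791, 0.2313]
tcp_rot: [0.592, 0.806, 0.0, 0.0]
force: [0.3, -1.0, -0.9]
grip_width: 0.0451
finger_force: 0.0
```

Request:
step_arm --pt "0.06 0.11 0.08 0 0 -0.01 0" --pt "0.06 0.22 0.16 0 0 -0.02 0" --pt "0.06 0.33 0.24 0 0 -0.03 0" --pt "0.06 0.44 0.32 0 0 -0.04 0" --pt "0.06 0.55 0.4 0 0 -0.05 0" --pt "0.06 0.66 0.48 0 0 -0.06 0" --pt "0.06 0.77 0.56 0 0 -0.07 0" --pt "0.06 0.88 0.64 0 0 -0.08 0" --pt "0.06 1 0.72 0 0 -0.083 0" --pt "0.06 1 0.77 0 0 -0.083 0"

```text
time: 7.6
eef_pos: [0.4531, 0.1978, 0.2312]
tcp_rot: [0.586, 0.8, -0.077, 0.105]
force: [0.3, -0.5, 0.3]
grip_width: 0.045
finger_force: 0.0
```

```bash
python3 - <<'E'
from h import *
need([.448,.215,.016],rotm(107.35,-15))
f=eyes.grab_frame("top");cv2.imwrite("pics/top1.png",f[...,::-1])
E
```

```text
t 7.6 pos [0.4531 0.1978 0.2312] F [ 0.3 -0.5  0.3] w 0.045 j [ 0.31  0.31  1.43 -0.26  1.41  0.05]
shift [0.727 0.003 2.033] rot [ 0.    -0.     0.001]
```

Request:
step_arm --pt "0.06 0.036 0 0.1 0 0 0" --pt "0.06 0.072 0 0.2 0 0 0" --pt "0.06 0.108 0 0.3 0 0 0" --pt "0.06 0.144 0 0.4 0 0 0" --pt "0.06 0.18 0 0.5 0 0 0" --pt "0.06 0.216 0 0.6 0 0 0" --pt "0.06 0.252 0 0.7 0 0 0" --pt "0.06 0.288 0 0.8 0 0 0" --pt "0.06 0.324 0 0.9 0 0 0" --pt "0.06 0.36 0 1 0 0 0"

```text
time: 8.9
eef_pos: [0.4502, 0.2055, 0.1247]
tcp_rot: [0.587, 0.799, -0.077, 0.105]
force: [0.5, -1.1, -0.0]
grip_width: 0.0452
finger_force: 0.0
```

Request:
step_arm --pt "0.06 0.036 0 0.1 0 0 0" --pt "0.06 0.072 0 0.2 0 0 0" --pt "0.06 0.108 0 0.3 0 0 0" --pt "0.06 0.144 0 0.4 0 0 0" --pt "0.06 0.18 0 0.5 0 0 0" --pt "0.06 0.216 0 0.6 0 0 0" --pt "0.06 0.252 0 0.7 0 0 0" --pt "0.06 0.288 0 0.8 0 0 0" --pt "0.06 0.324 0 0.9 0 0 0" --pt "0.06 0.36 0 1 0 0 0"

```text
time: 10.15
eef_pos: [0.4475, 0.2141, 0.0188]
tcp_rot: [0.587, 0.799, -0.077, 0.105]
force: [-0.9, -0.5, -0.3]
grip_width: 0.045
finger_force: 0.0
```

```bash
python3 - <<'E'
from h import *
g=np.array([.5478,-.104,.02]);d=np.array([.298,-.954,0])
need(g-d*.085)
f=eyes.grab_frame("side");cv2.imwrite("pics/side1.png",f[150:450,200:600,::-1])
E
```

```text
t 10.15 pos [0.4475 0.2141 0.0188] F [-0.9 -0.5 -0.3] w 0.045 j [ 0.34  0.59  1.7  -0.34  0.89  0.26]
shift [-2.404  0.005  0.629] rot [0. 0. 0.]
```

View pics/side1.png

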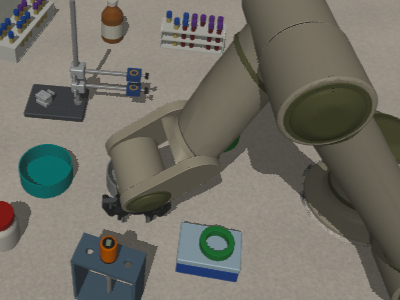

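The side crop shows the fork of fingers just behind the dish, at crop (135,205). The dish is between the fingers and the stand at (135,80), and the wrist is clear of the rack and the tip box. Next I push.

Request:
step_arm --pt "0.06 -0.097 0 0.026 0 0 0" --pt "0.06 -0.193 0 0.052 0 0 0" --pt "0.06 -0.29 0 0.078 0 0 0" --pt "0.06 -0.386 0 0.104 0 0 0" --pt "0.06 -0.483 0 0.13 0 0 0" --pt "0.06 -0.58 0 0.155 0 0 0" --pt "0.06 -0.676 0 0.181 0 0 0" --pt "0.06 -0.773 0 0.207 0 0 0" --pt "0.06 -0.869 0 0.233 0 0 0" --pt "0.06 -0.966 0 0.259 0 0 0"

```text
time: 11.45
eef_pos: [0.4777, 0.118, 0.0194]
tcp_rot: [0.587, 0.799, -0.077, 0.105]
force: [-0.1, 1.5, 1.3]
grip_width: 0.0454
finger_force: 1.1
```

Request:
step_arm --pt "0.06 -0.097 0 0.026 0 0 0" --pt "0.06 -0.193 0 0.052 0 0 0" --pt "0.06 -0.29 0 0.078 0 0 0" --pt "0.06 -0.386 0 0.104 0 0 0" --pt "0.06 -0.483 0 0.13 0 0 0" --pt "0.06 -0.58 0 0.155 0 0 0" --pt "0.06 -0.676 0 0.181 0 0 0" --pt "0.06 -0.773 0 0.207 0 0 0" --pt "0.06 -0.85 0 0.228 0 0 0" --pt "0.06 -0.87 0 0.233 0 0 0"

```text
time: 12.7
eef_pos: [0.5046, 0.0321, 0.0193]
tcp_rot: [0.587, 0.799, -0.077, 0.105]
force: [-0.2, 2.1, 0.6]
grip_width: 0.045
finger_force: 1.0
```

```bash
python3 - <<'E'
from h import *
g=np.array([.5478,-.104,.02]);d=np.array([.298,-.954,0])
need(g-d*.07)
f=eyes.grab_frame("top");cv2.imwrite("pics/top2.png",cv2.resize(f[170:320,230:430,::-1],None,fx=4,fy=4))
E
```

```text
t 12.7 pos [0.5046 0.0321 0.0193] F [-0.2  2.1  0.6] w 0.045 j [-0.05  0.57  1.74 -0.36  0.77 -0.1 ]
shift [-0.706  0.006  0.181] rot [0. 0. 0.]
```

View pics/top2.png

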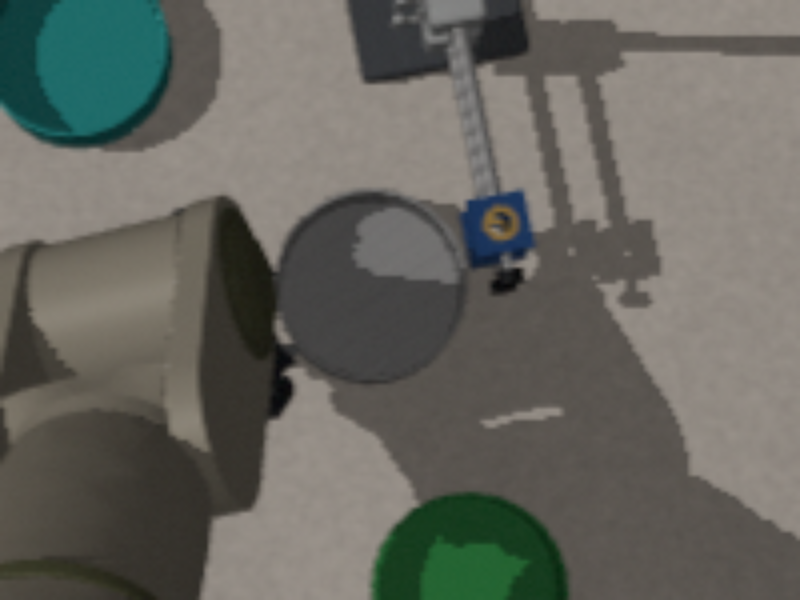

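Crop: the steel dish's rim centre is at about (372,286), which is full-frame (322.9,241.2). The guide ring is at (500,222), and the wrist edge stops at x≈275, clear of the guide.

```bash
python3 - <<'E'
from h import *
c=onz("top",322.8,241.2,.045); g=np.array([.5478,-.104,.045]); s=status.read_state()["eef_pos"]
print("dish",c,"tcp->dish",c-s,np.linalg.norm((c-s)[:2]),"to go",g-c); need(s+(g-c)*[1,1,0])
E
```

```text
dish [ 0.52026426 -0.03050274  0.045     ] tcp->dish [ 0.01568251 -0.06271323  0.02571493] 0.06464434191848134 to go [ 2.75357351e-02 -7.34972623e-02  6.93889390e-17]
t 12.75 pos [0.5046 0.0322 0.0193] F [-0.5  0.4  0.8] w 0.045 j [-0.05  0.57  1.74 -0.36  0.77 -0.1 ]
shift [-0.757  0.043  0.202] rot [0. 0. 0.]
```

Request:
step_arm --pt "0.06 -0.1 0.02 0.027 0 0 0" --pt "0.06 -0.2 0.043 0.054 0 0 0" --pt "0.06 -0.3 0.043 0.081 0 0 0" --pt "0.06 -0.4 0.043 0.108 0 0 0" --pt "0.06 -0.5 0.043 0.135 0 0 0" --pt "0.06 -0.58 0.043 0.155 0 0 0" --pt "0.06 -0.65 0.043 0.175 0 0 0" --pt "0.06 -0.7 0.043 0.188 0 0 0" --pt "0.06 -0.74 0.043 0.198 0 0 0" --pt "0.06 -0.757 0.043 0.203 0 0 0"

```text
time: 14.0
eef_pos: [0.5321, -0.041, 0.0192]
tcp_rot: [0.587, 0.799, -0.077, 0.105]
force: [-0.3, 2.2, 1.4]
grip_width: 0.0452
finger_force: 1.0
```

Request:
step_arm --pt "0.06 0 0 0 0 0 0" --pt "0.06 0.1 0 -0.04 0 0 0" --pt "0.06 0.2 0 -0.1 0 0 0" --pt "0.06 0.3 0 -0.2 0 0 0" --pt "0.06 0.4 0 -0.32 0 0 0" --pt "0.06 0.5 0 -0.45 0 0 0" --pt "0.06 0.6 0 -0.6 0 0 0" --pt "0.06 0.7 0 -0.75 0 0 0" --pt "0.06 0.8 0 -0.9 0 0 0" --pt "0.06 0.9 0 -1 0 0 0"

```text
time: 15.25
eef_pos: [0.4981, 0.0676, 0.0936]
tcp_rot: [0.587, 0.799, -0.077, 0.105]
force: [0.1, -0.5, -0.3]
grip_width: 0.045
finger_force: 0.0
```

```bash
python3 - <<'E'
from h import *
need([.4487,.380,.27],rotm(107.35))
f=eyes.grab_frame("side");a=f[190:300,280:400];f=eyes.grab_frame("top");b=f[170:280,295:415]
cv2.imwrite("pics/d3.png",cv2.resize(np.hstack([b,a]),None,fx=3.2,fy=3.2,interpolation=cv2.INTER_CUBIC)[...,::-1])
E
```

```text
t 15.25 pos [0.4981 0.0676 0.0936] F [ 0.1 -0.5 -0.3] w 0.045 j [ 0.03  0.45  1.66 -0.3   0.97 -0.11]
shift [ 2.567  0.466 -2.511] rot [0.    0.083 0.001]
```

View pics/d3.png

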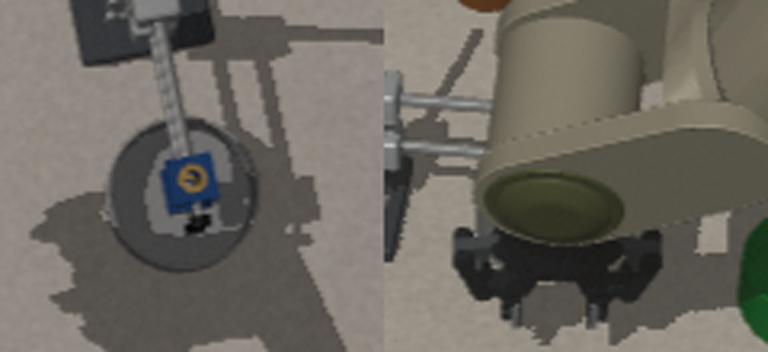

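Request:
step_arm --pt "0.5 0.085 0.015 -0.084 0 0.008 0" --pt "0.5 0.17 0.03 -0.168 0 0.016 0" --pt "0.5 0.255 0.045 -0.252 0 0.025 0" --pt "0.5 0.34 0.06 -0.336 0 0.033 0" --pt "0.5 0.425 0.075 -0.42 0 0.042 0" --pt "0.5 0.51 0.09 -0.504 0 0.05 0" --pt "0.5 0.595 0.105 -0.588 0 0.058 0" --pt "0.5 0.68 0.12 -0.672 0 0.067 0" --pt "0.5 0.765 0.135 -0.756 0 0.075 0" --pt "0.5 0.85 0.15 -0.84 0 0.083 0"

```text
time: 16.6
eef_pos: [0.4814, 0.1709, 0.1523]
tcp_rot: [0.592, 0.806, 0.0, -0.001]
force: [0.3, -0.2, -0.6]
grip_width: 0.0639
finger_force: 0.0
```

Request:
step_arm --pt "0.5 0.1 0.015 -0.055 0 0 0" --pt "0.5 0.2 0.03 -0.11 0 0 0" --pt "0.5 0.3 0.045 -0.165 0 0 0" --pt "0.5 0.4 0.06 -0.22 0 0 0" --pt "0.5 0.5 0.075 -0.275 0 0 0" --pt "0.5 0.6 0.09 -0.33 0 0 0" --pt "0.5 0.7 0.105 -0.385 0 0 0" --pt "0.5 0.8 0.12 -0.44 0 0 0" --pt "0.5 0.9 0.135 -0.495 0 0 0" --pt "0.5 1 0.15 -0.55 0 0 0"

```text
time: 17.85
eef_pos: [0.4657, 0.2708, 0.2072]
tcp_rot: [0.592, 0.806, -0.0, -0.0]
force: [0.3, 0.4, 0.1]
grip_width: 0.0643
finger_force: 0.0
```

```bash
python3 - <<'E'
from h import *
c=onz("top",351.7,230.2,.045); print("dish",c)
need([.4487,.380,.225],rotm(107.35))
E
```

```text
dish [ 0.54782243 -0.10220787  0.045     ]
t 17.85 pos [0.4657 0.2708 0.2072] F [0.3 0.4 0.1] w 0.0643 j [0.31 0.38 1.37 0.   1.39 0.  ]
shift [ 1.093  0.165 -0.178] rot [-0.    -0.     0.001]
```

The dish is within 2 mm of the guide axis. Next is the probe.

Request:
step_arm --pt "0.5 0.1 0.017 -0.05 0 0 0" --pt "0.5 0.2 0.033 -0.1 0 0 0" --pt "0.5 0.3 0.05 -0.15 0 0 0" --pt "0.5 0.4 0.066 -0.15 0 0 0" --pt "0.5 0.5 0.083 -0.15 0 0 0" --pt "0.5 0.6 0.1 -0.15 0 0 0" --pt "0.5 0.7 0.116 -0.15 0 0 0" --pt "0.5 0.8 0.133 -0.15 0 0 0" --pt "0.5 0.9 0.15 -0.15 0 0 0" --pt "0.5 1 0.165 -0.15 0 0 0"

```text
time: 19.1
eef_pos: [0.4515, 0.3712, 0.2219]
tcp_rot: [0.592, 0.806, 0.0, 0.0]
force: [0.2, 0.6, 0.8]
grip_width: 0.0639
finger_force: 0.0
```

Request:
step_arm --pt "0.5 0.09 0 0.07 0 0 0" --pt "0.5 0.09 0 0.14 0 0 0" --pt "0.5 0.09 0 0.21 0 0 0" --pt "0.5 0.09 0 0.28 0 0 0" --pt "0.5 0.09 0 0.35 0 0 0" --pt "0.5 0.09 0 0.42 0 0 0" --pt "0.5 0.09 0 0.5 0 0 0" --pt "0.5 0.09 0 0.57 0 0 0" --pt "0.5 0.09 0 0.63 0 0 0" --pt "0.5 0.09 0 0.67 0 0 0"

```text
time: 20.35
eef_pos: [0.4489, 0.3791, 0.1545]
tcp_rot: [0.592, 0.806, -0.0, -0.0]
force: [0.4, 0.0, 0.4]
grip_width: 0.0638
finger_force: 0.0
```

```bash
python3 - <<'E'
from h import *
need([.4487,.380,.150],rotm(107.35))
f=eyes.grab_frame("side");a=f[340:470,230:390];f=eyes.grab_frame("top");b=f[210:340,80:240]
cv2.imwrite("pics/d4.png",cv2.resize(np.hstack([b,a]),None,fx=2.5,fy=2.5,interpolation=cv2.INTER_CUBIC)[...,::-1])
E
```

```text
t 20.35 pos [0.4489 0.3791 0.1545] F [0.4 0.  0.4] w 0.0638 j [0.5  0.51 1.31 0.   1.32 0.2 ]
shift [0.009 0.001 0.045] rot [-0.  0.  0.]
```

View pics/d4.png

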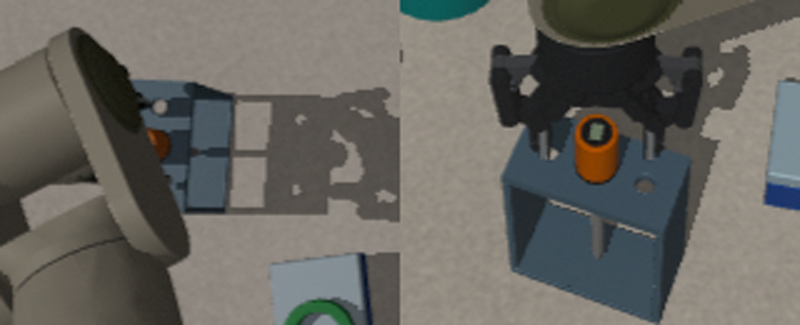

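The side crop shows the pads straddling the orange head at crop (597,148), with a gap on both sides. I'll lower 4.5 mm and grip.

Request:
step_arm --pt "0.5 0.009 0 0.025 0 0 0" --pt "0.5 0.009 0 0.045 0 0 0" --pt "-0.5 0.009 0 0.045 0 0 0" --pt "-1 0.009 0 0.045 0 0 0" --pt "-1 0.009 0 0.045 0 0 0" --pt "-1 0.009 0 0.045 0 0 0" --pt "-1 0.009 0 0.045 0 0 0" --pt "-1 0.009 0 0.045 0 0 0" --pt "-1 0.009 0 0.045 0 0 0" --pt "-1 0.009 0 0.045 0 0 0" --squeeze 50

```text
time: 21.7
eef_pos: [0.4487, 0.38, 0.1506]
tcp_rot: [0.592, 0.806, 0.0, 0.0]
force: [0.9, -0.0, 3.6]
grip_width: 0.029
finger_force: 49.5
```

Request:
step_arm --pt "-1 0 0 -0.05 0 0 0" --pt "-1 0 0 -0.15 0 0 0" --pt "-1 0 0 -0.25 0 0 0" --pt "-1 0 0 -0.35 0 0 0" --pt "-1 0 0 -0.45 0 0 0" --pt "-1 0 0 -0.55 0 0 0" --pt "-1 0 0 -0.65 0 0 0" --pt "-1 0 0 -0.77 0 0 0" --pt "-1 0 0 -0.88 0 0 0" --pt "-1 0 0 -1 0 0 0"

```text
time: 22.95
eef_pos: [0.4486, 0.3799, 0.2512]
tcp_rot: [0.592, 0.806, -0.0, -0.0]
force: [-0.1, -0.6, -1.3]
grip_width: 0.0285
finger_force: 49.3
```

Request:
step_arm --pt "-1 0 0 -0.12 0 0 0" --pt "-1 0 0 -0.24 0 0 0" --pt "-1 0 0 -0.36 0 0 0" --pt "-1 0 0 -0.47 0 0 0" --pt "-1 -0.08 -0.01 -0.53 0 0 0" --pt "-1 -0.2 -0.02 -0.55 0 0 0" --pt "-1 -0.32 -0.03 -0.55 0 0 0" --pt "-1 -0.44 -0.04 -0.55 0 0 0" --pt "-1 -0.56 -0.05 -0.55 0 0 0" --pt "-1 -0.68 -0.07 -0.55 0 0 0"

```text
time: 24.2
eef_pos: [0.4625, 0.3121, 0.3053]
tcp_rot: [0.592, 0.806, -0.0, -0.0]
force: [0.1, -0.3, -1.6]
grip_width: 0.0286
finger_force: 49.4
```

Request:
step_arm --pt "-1 -0.1 -0.01 0 0 0 0" --pt "-1 -0.2 -0.02 0 0 0 0" --pt "-1 -0.3 -0.03 0 0 0 0" --pt "-1 -0.4 -0.04 0 0 0 0" --pt "-1 -0.5 -0.05 0 0 0 0" --pt "-1 -0.6 -0.06 0 0 0 0" --pt "-1 -0.7 -0.07 0 0 0 0" --pt "-1 -0.8 -0.08 0 0 0 0" --pt "-1 -0.9 -0.09 0 0 0 0" --pt "-1 -1 -0.1 0 0 0 0"

```text
time: 25.45
eef_pos: [0.4829, 0.2139, 0.3054]
tcp_rot: [0.592, 0.806, 0.0, 0.0]
force: [0.4, -0.3, -1.5]
grip_width: 0.0284
finger_force: 49.4
```

Request:
step_arm --pt "-1 -0.1 -0.01 0 0 0 0" --pt "-1 -0.2 -0.02 0 0 0 0" --pt "-1 -0.3 -0.03 0 0 0 0" --pt "-1 -0.4 -0.04 0 0 0 0" --pt "-1 -0.5 -0.05 0 0 0 0" --pt "-1 -0.6 -0.06 0 0 0 0" --pt "-1 -0.7 -0.07 0 0 0 0" --pt "-1 -0.8 -0.08 0 0 0 0" --pt "-1 -0.9 -0.09 0 0 0 0" --pt "-1 -1 -0.1 0 0 0 0"

```text
time: 26.7
eef_pos: [0.5033, 0.1155, 0.3054]
tcp_rot: [0.592, 0.806, -0.0, -0.0]
force: [-0.2, 0.1, -1.1]
grip_width: 0.029
finger_force: 49.4
```

Request:
step_arm --pt "-1 -0.1 -0.01 0 0 0 0" --pt "-1 -0.2 -0.02 0 0 0 0" --pt "-1 -0.3 -0.03 0 0 0 0" --pt "-1 -0.4 -0.04 0 0 0 0" --pt "-1 -0.5 -0.05 0 0 0 0" --pt "-1 -0.6 -0.06 0 0 0 0" --pt "-1 -0.7 -0.07 0 0 0 0" --pt "-1 -0.8 -0.08 0 0 0 0" --pt "-1 -0.9 -0.09 0 0 0 0" --pt "-1 -1 -0.1 0 0 0 0"

```text
time: 27.95
eef_pos: [0.5238, 0.0171, 0.3054]
tcp_rot: [0.592, 0.806, 0.0, -0.0]
force: [0.1, 0.6, -1.2]
grip_width: 0.0288
finger_force: 49.4
```

```bash
python3 - <<'E'
from h import *
need([.5478,-.104,.30],rotm(107.35))
E
```

```text
t 27.95 pos [0.5238 0.0171 0.3054] F [ 0.1  0.6 -1.2] w 0.0288 j [-0.19  0.29  1.22  0.    1.63 -0.5 ]
shift [-1.227 -0.134  0.054] rot [-0.    -0.     0.001]
```

Request:
step_arm --pt "-1 -0.1 -0.013 0 0 0 0" --pt "-1 -0.2 -0.026 0 0 0 0" --pt "-1 -0.3 -0.039 0 0 0 0" --pt "-1 -0.4 -0.052 0 0 0 0" --pt "-1 -0.5 -0.065 0 0 0 0" --pt "-1 -0.6 -0.078 0 0 0 0" --pt "-1 -0.7 -0.091 0 0 0 0" --pt "-1 -0.8 -0.104 0 0 0 0" --pt "-1 -0.9 -0.117 0 0 0 0" --pt "-1 -1 -0.134 0 0 0 0"

```text
time: 29.2
eef_pos: [0.5409, -0.0823, 0.3054]
tcp_rot: [0.592, 0.806, 0.0, 0.0]
force: [-1.1, -0.0, -2.0]
grip_width: 0.0289
finger_force: 49.4
```

Request:
step_arm --pt "-1 -0.04 0 0.02 0 0 0" --pt "-1 -0.08 0 0.04 0 0 0" --pt "-1 -0.12 0 0.06 0 0 0" --pt "-1 -0.16 0 0.08 0 0 0" --pt "-1 -0.2 0 0.1 0 0 0" --pt "-1 -0.227 0 0.12 0 0 0" --pt "-1 -0.227 0 0.12 0 0 0" --pt "-1 -0.227 0 0.12 0 0 0" --pt "-1 -0.227 0 0.12 0 0 0" --pt "-1 -0.227 0 0.12 0 0 0"

```text
time: 30.45
eef_pos: [0.5476, -0.1032, 0.2935]
tcp_rot: [0.592, 0.806, 0.0, 0.0]
force: [-0.0, -0.5, -1.2]
grip_width: 0.0288
finger_force: 49.4
```

```bash
python3 - <<'E'
from h import *
need([.5478,-.104,.30],rotm(107.35))
f=eyes.grab_frame("side");cv2.imwrite("pics/s5full.png",f[...,::-1])
cv2.imwrite("pics/s5.png",cv2.resize(f[160:260,280:400],None,fx=6,fy=6,interpolation=cv2.INTER_CUBIC)[...,::-1])
E
```

```text
t 30.45 pos [ 0.5476 -0.1032  0.2935] F [-0.  -0.5 -1.2] w 0.0288 j [-0.4   0.36  1.15  0.    1.63 -0.7 ]
shift [-0.008 -0.    -0.065] rot [0.    0.    0.001]
```

View pics/s5.png

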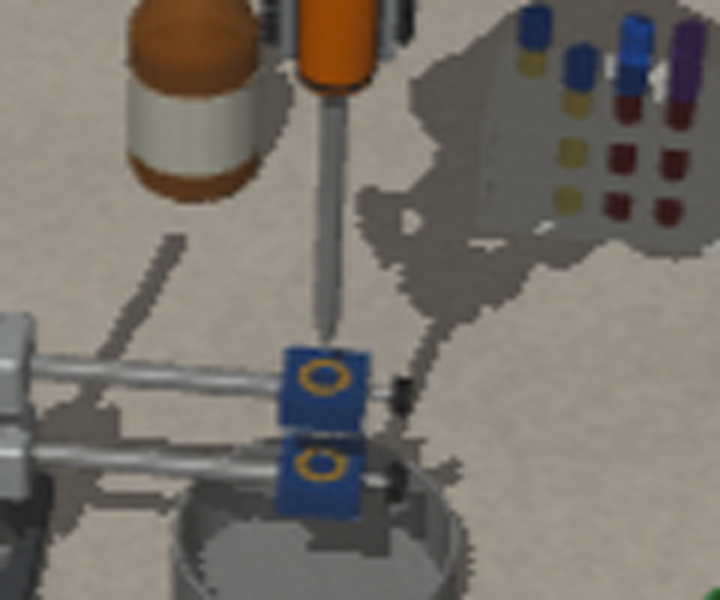

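The tip is at crop (326.5,342), which is full-frame (334.0,216.6). It's just above the upper ring at (333.8,222.4), with the lower ring at (333.2,236.9), and the sheath lines up with the bores.

```bash
python3 - <<'E'
from h import *
t=onz("side",334.0,216.6,.151);u=onz("side",333.8,222.4,.132);l=onz("side",333.2,236.9,.084)
print(t,u,l); s=status.read_state()["eef_pos"]; need(s+(u-t)*[1,1,0])
h=[.5476,-.1032]
print("pred px tip/sheath top",px("side",h+[.151]),px("side",h+[.283]))
E
```

```text
[ 0.54876362 -0.10538078  0.151     ] [ 0.54894805 -0.10589658  0.132     ] [ 0.54932534 -0.10595644  0.084     ]
t 30.5 pos [ 0.5476 -0.1033  0.2934] F [-0.1 -0.1 -2. ] w 0.029 j [-0.4   0.36  1.15 -0.    1.63 -0.7 ]
shift [-0.005  0.     0.   ] rot [0. 0. 0.]
pred px tip/sheath top [334.20491959 217.27774236] [335.63606379 172.55906925]
```

Aligned to 0.5 mm, so I'll thread it.

Request:
step_arm --pt "-1 -0.005 0 0.04 0 0 0" --pt "-1 -0.005 0 0.09 0 0 0" --pt "-1 -0.005 0 0.14 0 0 0" --pt "-1 -0.005 0 0.19 0 0 0" --pt "-1 -0.005 0 0.24 0 0 0" --pt "-1 -0.005 0 0.29 0 0 0" --pt "-1 -0.005 0 0.34 0 0 0" --pt "-1 -0.005 0 0.39 0 0 0" --pt "-1 -0.005 0 0.43 0 0 0" --pt "-1 -0.005 0 0.45 0 0 0"

```text
time: 31.75
eef_pos: [0.5477, -0.1038, 0.2481]
tcp_rot: [0.592, 0.806, -0.0, -0.0]
force: [-0.3, -0.7, -0.8]
grip_width: 0.0288
finger_force: 49.4
```

```bash
python3 - <<'E'
from h import *
s=status.read_state(); print(s["force"],s["ft_torque"],s["finger_force"]); need([.5478,-.104,.1645])
E
```

```text
[-0.30171514 -0.70388123 -0.82915896] [ 0.00172993 -0.00136133  0.03390175] 49.36533451080322
t 31.75 pos [ 0.5477 -0.1038  0.2481] F [-0.3 -0.7 -0.8] w 0.0288 j [-0.4   0.38  1.24  0.    1.51 -0.7 ]
shift [-0.003  0.     0.836] rot [0. 0. 0.]
```

No contact force. The tip is at about 106 mm, inside the gap below the upper guide, so I'll continue.

Request:
step_arm --pt "-1 0 0 0.03 0 0 0" --pt "-1 0 0 0.08 0 0 0" --pt "-1 0 0 0.13 0 0 0" --pt "-1 0 0 0.18 0 0 0" --pt "-1 0 0 0.23 0 0 0" --pt "-1 0 0 0.28 0 0 0" --pt "-1 0 0 0.33 0 0 0" --pt "-1 0 0 0.37 0 0 0" --pt "-1 0 0 0.4 0 0 0" --pt "-1 0 0 0.42 0 0 0"

```text
time: 33.0
eef_pos: [0.5478, -0.1038, 0.2062]
tcp_rot: [0.592, 0.806, 0.0, -0.0]
force: [0.4, -0.2, -1.4]
grip_width: 0.029
finger_force: 49.4
```

Request:
step_arm --pt "-1 0 0 0.03 0 0 0" --pt "-1 0 0 0.08 0 0 0" --pt "-1 0 0 0.13 0 0 0" --pt "-1 0 0 0.18 0 0 0" --pt "-1 0 0 0.23 0 0 0" --pt "-1 0 0 0.28 0 0 0" --pt "-1 0 0 0.33 0 0 0" --pt "-1 0 0 0.37 0 0 0" --pt "-1 0 0 0.4 0 0 0" --pt "-1 0 0 0.415 0 0 0"

```text
time: 34.25
eef_pos: [0.5477, -0.1038, 0.1647]
tcp_rot: [0.592, 0.806, -0.0, -0.0]
force: [0.8, 0.5, -1.9]
grip_width: 0.0284
finger_force: 49.4
```

```bash
python3 - <<'E'
from h import *
s=status.read_state(); print(s["force"],s["ft_torque"],s["finger_force"]); need([.5478,-.104,.1645])
f=eyes.grab_frame("side")
cv2.imwrite("pics/s6.png",cv2.resize(f[160:280,270:410],None,fx=5,fy=5,interpolation=cv2.INTER_CUBIC)[...,::-1])
E
```

```text
[ 0.77375915  0.47442777 -1.91930145] [ 0.04195551 -0.01411585  0.04565083] 49.36513423919678
t 34.25 pos [ 0.5477 -0.1038  0.1647] F [ 0.8  0.5 -1.9] w 0.0284 j [-0.4   0.45  1.39 -0.    1.31 -0.7 ]
shift [-0.002  0.     0.002] rot [0. 0. 0.]
```

View pics/s6.png

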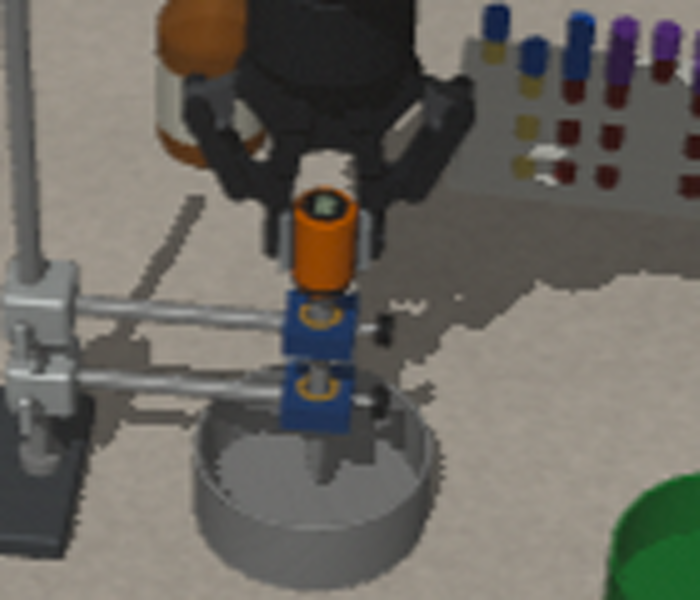

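The picture shows the sheath passing through both brass rings, at (320,315) and (318,385). The tip hangs clear inside the dish at (318,478). No contact forces, so I'm handing it in.

```bash
python3 -c "
from h import *
s=status.read_state();print(s['time'],abs(s['qd']).max());print(ticket.close_job())"
```

```text
34.3 0.007373140437581699
the job is handed in; nothing more can be done
None
```

The job is handed in at 34.3 s: the dish was last measured about 2 mm from the guides' axis, and the gripper holds the probe upright and still through both guides, tip about 22 mm above the bench and about 18 mm above the dish floor; the judge returned no verdict.

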